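# Load an eyepiece into the UV chamber with the tray tool

## Robot

A 7-joint arm with a two-finger parallel gripper is mounted at the origin on a cart in front of the work surface, level with it; the furniture and walls round the work are solid. World frame = base frame: x ahead of the robot, y to its left, z up, the work surface at z = 0. Lengths are in m, angles in degrees, forces in N, time in s.
With the tool pointing down it reaches from about 0.425 to 1.025 m from the base axis. Payload 3.6 kg.
Tool frame: the origin (TCP) lies midway between the tips of the shut fingers; the grasp point (between the pads) lies 19 mm behind it; z points along the fingers, y is the line along which they close (so a half turn about z gives the same grasp; the last joint's range is limited). The gripper opens to 85 mm and grips with 20 to 120 N. Pads are 22 mm wide; open, the fingers measure 114 mm over their backs; the gripper's body (76 mm by 85 mm) begins 54 mm behind the grasp point. The pads swing forward as they close: fully open they stand 13 mm farther back than shut.
Start: joints at [70.904, 33.873, 2.773, 92.16, -1.908, 54.013, -1.931], TCP at [0.172, -0.704, 0.231] pointing down, gripper open.
Joint ranges: [-153.93, 153.93], [-27.13, 128.08], [-72.61, 78.16], [10.71, 143.7], [-87.88, 267.88], [4.46, 118.87], [-176.78, 176.78]. Speed limits (degrees/s): [147.25, 147.25, 180, 180, 180, 180, 180].

## Interface

Orientations are given as [roll, pitch, yaw] about the fixed x, y, z axes, in that order (R = Rz(yaw) Ry(pitch) Rx(roll)).
In Python, from cell import telemetry, viewer, order gives the robot as it stands.
- The arm moves only by the shell command python3 -m crank 'ROWS' [OPENING]. ROWS is JSON, a list of rows, each an object with "delta_pos": the shift along the tool's x, y, z each as a share of 0.1 m, from -1 to 1, a list of three; "twist": the turn about the tool's z as a share of pi/2 rad, from -1 to 1. A call has 1 to 10 rows; each row is the pose to reach, as a shift and turn from the pose commanded when the call began, along the tool's axes at that moment; what a row does not reach only later rows make up. A row lasts 1/8 s, in which the tool goes at most 62.5 mm and 10.7 degrees, less where a joint would pass 70% of its speed; a pose out of reach is approached as far as the arm can. A call with a number of a shift or a turn outside -1 to 1 is refused whole. A call with a gripper value outside its range is refused whole. OPENING is the opening, from 0 (shut) to 1 (fully open), set as the call begins (- or left out, the last holds). The fingers move at their own pace and stop on an object; the grip force is fixed at half the most. Time passes only in rows, so rows that repeat a pose let the fingers close. It gives the time, the measured TCP pose, the force, the opening and the grip force at its end, in the units of the state.
- telemetry.observe(): the state, without advancing time (a new reading comes with each control period).
- viewer.capture(name): name is "side" or "top"; returns the picture (480x640x3 uint8, red, green, blue); there is no depth.
- viewer.camera_info(name): a dict with "fov_y" (degrees; the focal length in pixels is half the picture's height over the tangent of half this angle, whatever the lens; pixels are square), "cx", "cy" (the principal point, pixels), "R" (3x3) and "t" (3): a world point X has camera coordinates R X + t. Camera axes: x right, y down, z forward; pixel columns grow to the right and rows downward; lengths in m; the calibration is good to about 2 mm. A picture is of the moment at which its call begins. camera_info takes no time and is no camera call.
- order.hand_in(): hands the job in; it is judged then, once.
The state is a dict: "t": time; "q": joint angles; "qd": joint speeds; "joint_torque": joint torques, N m; "tcp_pos": TCP position; "orientation": TCP orientation; "contact_force": force on the tool from outside, world axes, zero at the start; "wrist_torque": the same for the moment, N m; "gripper_width": opening from 0.0 (shut) to 1.0 (fully open); "grip_force": force on a finger pad.
Only numpy, scipy, OpenCV 4.12 (cv2) and the standard library are available. Lean on these libraries where they do the work, as an engineer would, in place of code of your own. Each camera call takes 0.05 s, during which the arm holds its last target. There are 200 camera calls.

## Task

Load the loose eyepiece into the UV chamber, whose tray sits too deep for a hand: catch the tray tool's hook in the tray's wire loop, draw the tray out to its stop, lay the tool flat on the bench, and set the eyepiece upright in the tray's empty bore until its shoulder rests on the block. Then take the tool up again the other way round, push the tray fully home with the foot at its other end, and lay the tool flat again. Keep the eyepiece already in the tray seated, tip neither eyepiece over, and leave the other things on the bench where they are.

Things in the scene. Friction and masses are not known exactly. Their poses are not given: they have to be found in the camera images.
- chamber: White bench-top UV chamber, a box 165 deep (its x) x 164 wide (y) x 117 mm high, fixed. Origin at the centre of its footprint, at bench height. Its open mouth, 144 wide x 69 mm high, sill 26 mm above the bench, is the face at x = -82.5 mm and looks along its -x: to the robot's left and somewhat towards the robot. Panel with switch and dial on its -y side, towards the robot.
- tray (a joint): How far the tray is drawn out of the chamber, along the chamber's -x, in m: 0 = home (its front 14 mm inside the mouth), where it starts; 0.128 = out, against its stop. Guided on runners: it can neither lift nor turn. No spring; it resists with about 2 N and stays where it is left. Nothing is beneath it when out.
- tray_front (a point): Middle of the outer face of the tray's front lip, 50 mm above the bench; moves with the tray, axes as the chamber's. The lip is 134 wide, 4 mm thick, from 30 to 62 mm above the bench. Behind it the tray is an aluminium block 88 long x 130 wide x 18 mm thick, top 48 mm above the bench, with two through bores side by side, 34 mm either side of its middle, 48 mm behind this face.
- pull_loop (a point): Centre of the opening of the level wire loop low on the middle of the tray's lip; moves with the tray, axes as the chamber's. The 5 mm wire lies 38 mm above the bench and stands out 28 mm from the lip. Opening 25 mm wide (y), 23 mm along x: the lip is 12 mm on +x of this point, the outer wire's inner edge 11.5 mm on -x. At home this point is 2 mm inside the mouth, under its roof.
- free_seat (a point): Centre of the mouth of the tray's empty bore (28.4 mm wide, 18 mm deep, open below), in the block's top 48 mm above the bench, on the tray's -y side, nearer the robot; moves with the tray. It lies 62 mm inside the chamber's mouth at home, 66 mm outside it when out.
- taken_seat (a point): Centre of the mouth of the tray's other bore, on its +y side, filled by eyepiece_2; moves with the tray.
- tray_tool: The loose tray tool, 0.16 kg, 196 mm long along its x, lying on its handle, hook down, on the free wood to the left. Origin under the middle of the wooden handle at its underside; x to the hook end, z up. Hold its underside 28 to 32 mm above the bench for the hook to reach through the loop and, the other way round, for the foot to meet the tray's lip above the loop.
- tool_grip (a point): Middle of the tool's handle, 12 mm above its underside, where to grip; axes as the tool's. Handle 80 long x 26 wide x 24 mm high, pinched across its 26 mm. From each end comes a 6 mm steel rod, cranked up to about 26 mm above the underside level.
- hook_tip (a point): On the axis of the hook's peg, 103.5 mm along the tool's +x from its origin, 10 mm above its underside; to be level with the loop's wire. The peg, 6 mm thick, hangs down from the rod (rod's lower side 13 mm above this point) and ends 8 mm below this point; it leans back to the handle by 2 mm at its end.
- push_foot (a point): Middle of the outer face of the tool's foot, 88 mm along the tool's -x from its origin, 25 mm above its underside. The foot is a flat upright steel plate 44 wide x 18 high x 6 mm thick.
- eyepiece_1: The loose eyepiece to load: black, 49 mm high, 75 g, standing on its light metal tube on the green mat in front of the chamber. Origin at the middle of its underside, z up. Tube 24.6 mm wide, 18 mm long; above the flat shoulder a round body 37.6 mm wide, from 36 to 49 mm a rim 39 mm wide to pinch. Seated, its origin is 18 mm below the bore's mouth.
- eyepiece_2: A like eyepiece, already seated in the tray's other bore (taken_seat), loose; it rides with the tray and must stay seated. Origin at the middle of its underside, z up.
- bench_vice: Small grey bench vice, 67 wide x 122 x 67 mm high, fixed on the bench in front of the work, its length across (along y). Origin about the middle of its base. Not used.
- objective_high: Bystander: slim white objective with a narrow ring at its foot, 33 wide x 50 mm high, on the mat.
- camera_body: Bystander: black cube camera, about 40 mm wide, 46 mm high, on the mat.
- dust_cap: Bystander: flat black round cap, 54 wide x 15 mm high, on the mat.
- objective_low: Bystander: white objective, 41 wide x 45 mm high, on the grey foam sheet at the back.
- lens_cleaner: Bystander: small bottle, 36 wide x 95 mm high, on the grey foam sheet at the back.
- screw_jar: Bystander: screw jar with a lid, 41 wide x 43 mm high, on the grey foam sheet at the back.
Mind the look-alikes: they are no part of the job. What is shaped like the eyepiece_1 but orange is not meant.

How it is judged:
By the outcome, as a careful person would: the job done as asked, in the order asked, and still so for the second after the job is handed in, with the robot touching nothing.
It also fails if it takes over 72 s, if anything falls off the work surface, if the arm or the gripper's body presses on something with over 40 N, if the wrist force passes 120 N, or if a joint passes its speed limit or range.

## Working session

There is one attempt and no reset: what is moved stays moved. The work goes in short steps, Python scripts to look and compute and a shell command to move; the robot and the scene stay as the last step left them, time stands still between calls to the robot, and variables do not carry over. Pictures are saved under pics/ and viewed, at most 10 in all, crops included, and the job is handed in when it is done.

```bash
ls; mkdir -p pics; python3 - <<'E'
from cell import telemetry, viewer
import cv2
s=telemetry.observe();print(s)
for n in("top","side"):
    im=viewer.capture(n);cv2.imwrite(f"pics/{n}0.png",im[:,:,::-1]);print(n,viewer.camera_info(n))
E
```

```text
pics
{'t': 0.0, 'q': array([70.90456289, 33.92610504,  2.76783668, 92.2356131 , -1.90737149,
       54.01249   , -1.93150264]), 'qd': array([ 0.01438194,  0.02390579,  0.00272396,  0.00558754, -0.03655893,
       -0.01731766,  0.02147892]), 'joint_torque': array([-3.53975383e-04, -5.48693275e+01,  1.54663570e+00, -1.98124963e+01,
        9.29826521e-03,  8.68340285e-03, -1.50838691e-06]), 'tcp_pos': array([ 0.1719832 , -0.70346186,  0.2301416 ]), 'orientation': array([-1.79872146e+02,  7.96194546e-03,  1.37422401e+01]), 'contact_force': array([ 0.33669661, -0.18451031, -0.19018245]), 'wrist_torque': array([ 0.01891938,  0.02739463, -0.0308832 ]), 'grip_force': 0.0, 'gripper_width': 1.0018906360879103}
top {'fov_y': 47.60445073177612, 'cx': 322.0398690086115, 'cy': 237.19392981525635, 'R': array([[-0.02991088, -0.9995234 ,  0.0076367 ],
       [-0.99843388,  0.02951517, -0.0475251 ],
       [ 0.04727705, -0.00904626, -0.99884085]]), 't': array([-0.20909053,  0.61770685,  1.158078  ])}
side {'fov_y': 56.7570838057307, 'cx': 323.3634491030274, 'cy': 240.47840045844995, 'R': array([[ 0.99780002, -0.06424693,  0.01635419],
       [-0.02437106, -0.58487883, -0.81075447],
       [ 0.06165371,  0.80857225, -0.58515787]]), 't': array([-0.61047085, -0.08530268,  1.23142172])}
```

View pics/top0.png

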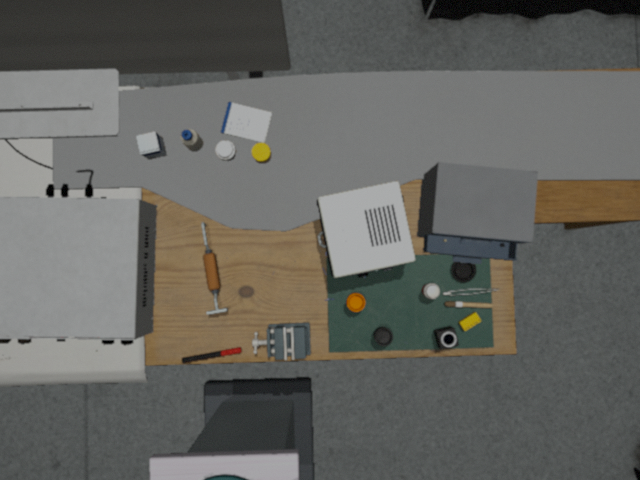

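View pics/side0.png

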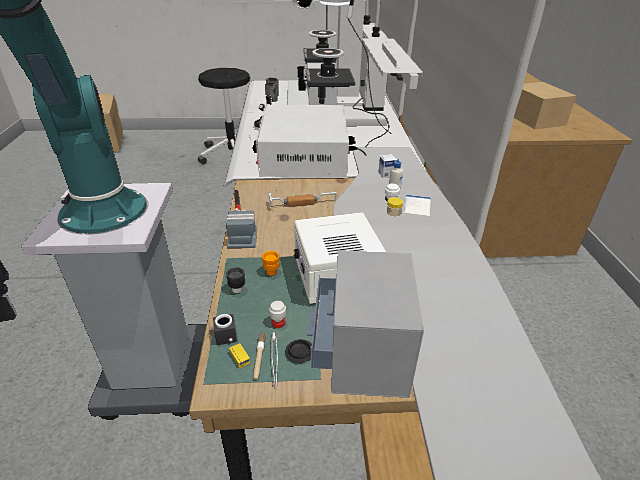

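The top view shows the tool at about (211,270), hook up at (205,225) and foot at (217,312). The chamber is at (366,230) with its mouth to the left, eyepiece_1 is black at (383,336), and the orange look-alike is at (356,302). The vice is at (290,342).

```bash
cat > h.py <<'E'
import numpy as np, cv2
from cell import telemetry, viewer
def ray(name,u,v,z):
    c=viewer.camera_info(name);f=240/np.tan(np.radians(c["fov_y"]/2));R=np.array(c["R"]);t=np.array(c["t"])
    o=-R.T@t;d=R.T@np.array([(u-c["cx"])/f,(v-c["cy"])/f,1]);return o+d*(z-o[2])/d[2]
def proj(name,X):
    c=viewer.camera_info(name);f=240/np.tan(np.radians(c["fov_y"]/2));p=np.array(c["R"])@np.array(X)+c["t"]
    return p[:2]/p[2]*f+[c["cx"],c["cy"]]
def st():
    s=telemetry.observe();print("t %.2f"%s["t"],"tcp",s["tcp_pos"].round(4),"rpy",np.round(s["orientation"],1),"F",s["contact_force"].round(1),"w %.3f"%s["gripper_width"],"q7 %.0f"%s["q"][6])
    return s
def crop(im,x0,y0,x1,y1,k,fn):cv2.imwrite(fn,cv2.resize(im[y0:y1,x0:x1,::-1],None,fx=k,fy=k,interpolation=cv2.INTER_CUBIC))
E
python3 - <<'E'
from h import *
im=cv2.imread("pics/top0.png")[:,:,::-1]
crop(im,195,178,425,350,3.4,"pics/c1.png")
hsv=cv2.cvtColor(im[:,:,::-1].copy(),cv2.COLOR_BGR2HSV)
for (u,v) in[(211,265),(180,260),(206,235),(366,215),(383,336),(345,336),(217,312)]:print(u,v,im[v,u],hsv[v,u])
E
```

```text
211 265 [130  87  44] [ 15 169 130]
180 260 [135 115  83] [ 18  98 135]
206 235 [111  98  79] [ 18  74 111]
366 215 [ 98  99 100] [105   5 100]
383 336 [48 50 49] [75 10 50]
345 336 [60 80 71] [77 64 80]
217 312 [137 140 136] [ 53   7 140]
```

View pics/c1.png

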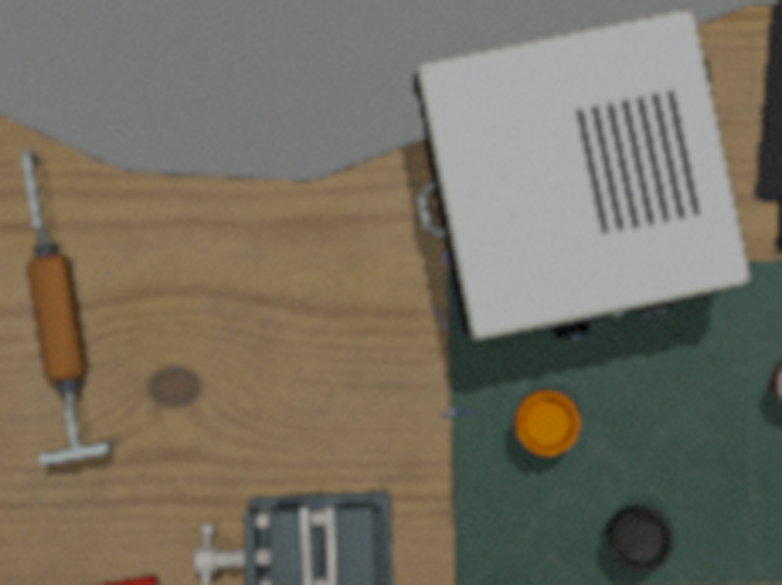

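The crop shows the tool along a line from the hook at (28,158) to the foot at (75,455), with the handle centred at (55,318). The chamber roof corners are near (420,66), (692,12), (748,280) and (474,338). The loop just peeks out at (430,208), and the eyepiece is at (638,537).

```bash
python3 - <<'E'
from h import *
im=cv2.imread("pics/top0.png");hsv=cv2.cvtColor(im,cv2.COLOR_BGR2HSV);H,S,V=[hsv[:,:,i].astype(int) for i in range(3)]
def big(m,x0,y0,x1,y1):
    w=np.zeros(m.shape,np.uint8);w[y0:y1,x0:x1]=m[y0:y1,x0:x1]*255
    w=cv2.morphologyEx(w,cv2.MORPH_CLOSE,np.ones((3,3)))
    c=max(cv2.findContours(w,0,1)[0],key=cv2.contourArea);return c
# tool
c=big((S>140)&(V>60),195,240,232,300);r=cv2.minAreaRect(c);M=cv2.moments(c)
print("handle",r,M["m10"]/M["m00"],M["m01"]/M["m00"]); p=ray("top",M["m10"]/M["m00"],M["m01"]/M["m00"],0.018);print(p)
b=lambda cu,cv:(195+cu/3.4,178+cv/3.4)
hk=ray("top",*b(28,158),.028);ft=ray("top",*b(75,455),.034);print("hook",hk,"foot",ft,"yaw",np.degrees(np.arctan2(*(hk-ft)[1::-1])),np.linalg.norm(hk-ft))
u=(hk-ft)[:2];u/=np.linalg.norm(u);print("origin from ends",hk[:2]-u*105, ft[:2]+u*.085, hk[:2]-u*.1035)
# chamber
c=big((S<35)&(V>140),310,170,425,290);r=cv2.minAreaRect(c);print("roof",r,cv2.contourArea(c))
q=cv2.approxPolyDP(c,6,True)[:,0];print(q)
P=np.array([ray("top",*k,.117)[:2] for k in cv2.boxPoints(r)]);print(P,P.mean(0),[np.linalg.norm(P[i]-P[i-1]) for i in range(4)],[np.degrees(np.arctan2(*(P[i]-P[i-1])[::-1])) for i in range(4)])
# eyepiece rim
c=big((V<65)&((S<45)|(V<50)),365,315,400,352);e=cv2.minEnclosingCircle(c);print("eye",e,cv2.contourArea(c));print(ray("top",*e[0],.049))
st()
E
```

```text
handle ((211.32432556152344, 270.9459533691406), (35.8389778137207, 11.836727142333984), 80.53767395019531) 211.36193029490616 271.044235924933
[0.54552838 0.01187456 0.018     ]
hook [0.64526572 0.02520849 0.028     ] foot [ 0.45959771 -0.00148964  0.034     ] yaw 8.182755869210157 0.18767365692145588
origin from ends [-103.28574111  -14.91955044] [0.54373233 0.0106085 ] [0.54281944 0.01047723]
roof ((366.43841552734375, 228.3045196533203), (82.35672760009766, 82.64226531982422), 78.2317123413086) 6618.0
[[397 181]
 [319 197]
 [335 276]
 [414 259]]
[[ 0.68734088 -0.22005807]
 [ 0.71624845 -0.38134952]
 [ 0.55568426 -0.40859675]
 [ 0.52739085 -0.2483299 ]] [ 0.62166611 -0.31458356] [np.float64(0.1624293914098327), np.float64(0.16386146146510833), np.float64(0.16285966655317194), np.float64(0.16274513828363257)] [np.float64(10.023735177654286), np.float64(-79.83900386480991), np.float64(-170.36883819214415), np.float64(100.01180141694292)]
eye ((382.0, 337.5), 11.412812232971191) 315.5
[ 0.39729369 -0.34540687  0.049     ]
t 0.10 tcp [ 0.172  -0.7035  0.2303] rpy [-179.9    0.    13.7] F [ 0.9 -0.3  0. ] w 1.002 q7 -2
```

```bash
cat >> h.py <<'E'
def go(x,y,z,yaw=None,s=None):
    "shift in tool axes (units of 0.1 m) and twist (units of 90 deg) from the measured pose to a goal"
    s=s or st();a=np.radians(s["orientation"][2]);d=np.array([x,y,z])-s["tcp_pos"]
    tx=np.array([np.cos(a),np.sin(a)]);ty=np.array([np.sin(a),-np.cos(a)])
    print("go",np.round([d[:2]@tx*10,d[:2]@ty*10,-d[2]*10],3),"" if yaw is None else "twist %.3f"%(-((yaw-s["orientation"][2]+180)%360-180)/90))
E
C='{"delta_pos":[0.85,-1.0,0],"twist":0}'
for i in 1; do :; done
python3 -m crank '[{"delta_pos":[0.85,-1.0,0],"twist":0},{"delta_pos":[0.85,-1.0,0],"twist":0},{"delta_pos":[0.85,-1.0,0],"twist":0}]' 1
python3 -m crank '[{"delta_pos":[0.85,-1.0,0],"twist":0},{"delta_pos":[0.85,-1.0,0],"twist":0},{"delta_pos":[0.85,-1.0,0],"twist":0}]'
python3 -m crank '[{"delta_pos":[0.85,-1.0,0],"twist":0},{"delta_pos":[0.85,-1.0,0],"twist":0},{"delta_pos":[0.85,-1.0,0],"twist":0}]'
python3 -c "
from h import *
go(.5445,.0112,.13,-171.6)"
```

```text
t: 0.48
tcp_pos: [0.2347, -0.5811, 0.2304]
orientation: [-179.7, -0.1, 14.2]
contact_force: [-0.1, -0.4, 0.2]
gripper_width: 1.002
grip_force: 0.0
t: 0.85
tcp_pos: [0.2922, -0.4652, 0.2309]
orientation: [-179.8, -0.1, 14.1]
contact_force: [0.1, -1.0, 0.9]
gripper_width: 0.996
grip_force: 0.0
t: 1.23
tcp_pos: [0.3506, -0.3492, 0.2312]
orientation: [-179.9, -0.0, 14.1]
contact_force: [-0.4, 0.2, 0.2]
gripper_width: 1.004
grip_force: 0.0
t 1.23 tcp [ 0.3506 -0.3492  0.2312] rpy [-179.9   -0.    14.1] F [-0.4  0.2  0.2] w 1.004 q7 -36
go [ 2.759 -3.022  1.012] twist -1.936
```

```bash

python3 -m crank '[{"delta_pos":[0.9,-1.0,0],"twist":0},{"delta_pos":[0.9,-1.0,0],"twist":0},{"delta_pos":[0.9,-1.0,0],"twist":0}]' >/dev/null
python3 -m crank '[{"delta_pos":[0.9,-1.0,0.3],"twist":0},{"delta_pos":[0.9,-1.0,0.3],"twist":0},{"delta_pos":[0.9,-1.0,0.3],"twist":0}]' >/dev/null
python3 -m crank '[{"delta_pos":[0.9,-1.0,0.6],"twist":0},{"delta_pos":[0.9,-1.0,0.6],"twist":0},{"delta_pos":[0.9,-1.0,0.6],"twist":0}]' >/dev/null
python3 -m crank '[{"delta_pos":[0,0,0],"twist":-0.97},{"delta_pos":[0,0,0],"twist":-0.97},{"delta_pos":[0,0,0],"twist":-0.97},{"delta_pos":[0,0,0],"twist":-0.97},{"delta_pos":[0,0,0],"twist":-0.97},{"delta_pos":[0,0,0],"twist":-0.97},{"delta_pos":[0,0,0],"twist":-0.97},{"delta_pos":[0,0,0],"twist":-0.97},{"delta_pos":[0,0,0],"twist":-0.97}]' >/dev/null
python3 -m crank '[{"delta_pos":[0,0,0],"twist":-0.97},{"delta_pos":[0,0,0],"twist":-0.97},{"delta_pos":[0,0,0],"twist":-0.97},{"delta_pos":[0,0,0],"twist":-0.97},{"delta_pos":[0,0,0],"twist":-0.97},{"delta_pos":[0,0,0],"twist":-0.97},{"delta_pos":[0,0,0],"twist":-0.97},{"delta_pos":[0,0,0],"twist":-0.97},{"delta_pos":[0,0,0],"twist":-0.97},{"delta_pos":[0,0,0],"twist":-0.97}]' >/dev/null
python3 -c "
from h import *
go(.5445,.0112,.04,-171.6)"
```

```text
t 4.72 tcp [0.5396 0.0022 0.1411] rpy [-180.    -0.  -171.9] F [ 1.3  0.4 -0.4] w 0.999 q7 51
go [-0.061  0.082  1.011] twist -0.004
```

```bash

python3 -m crank '[{"delta_pos":[-0.06,0.08,0.4],"twist":0},{"delta_pos":[-0.06,0.08,0.8],"twist":0},{"delta_pos":[-0.06,0.08,1.0],"twist":0},{"delta_pos":[-0.06,0.08,1.0],"twist":0},{"delta_pos":[-0.06,0.08,1.0],"twist":0}]' >/dev/null
python3 -c "
from h import *
go(.5445,.0112,.005,-171.6)
im=viewer.capture('top');crop(im,160,200,260,340,4,'pics/c2.png')"
```

```text
t 5.35 tcp [0.5451 0.0122 0.0421] rpy [-1.800e+02  1.000e-01 -1.717e+02] F [-0.5 -1.4  0.5] w 0.999 q7 41
go [ 0.007 -0.009  0.371] twist -0.001
```

View pics/c2.png

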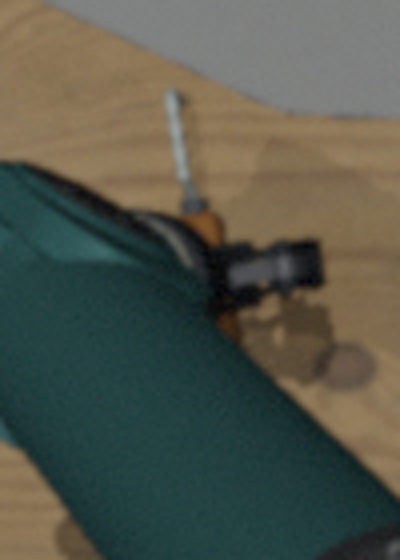

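The gripper straddles the handle and its finger axis is square to it, so I'll descend and close.

```bash

python3 -m crank '[{"delta_pos":[0,0,0.25],"twist":0},{"delta_pos":[0,0,0.37],"twist":0},{"delta_pos":[0,0,0.37],"twist":0}]'
python3 -m crank '[{"delta_pos":[0,0,0],"twist":0},{"delta_pos":[0,0,0],"twist":0},{"delta_pos":[0,0,0],"twist":0},{"delta_pos":[0,0,0],"twist":0},{"delta_pos":[0,0,0],"twist":0},{"delta_pos":[0,0,0],"twist":0}]' 0
```

```text
t: 5.78
tcp_pos: [0.5442, 0.0119, 0.0042]
orientation: [-180.0, -0.0, -171.7]
contact_force: [-0.9, 0.7, -1.4]
gripper_width: 0.997
grip_force: 0.0
t: 6.52
tcp_pos: [0.5449, 0.0127, 0.005]
orientation: [180.0, 0.1, -171.6]
contact_force: [-0.0, 0.1, 6.1]
gripper_width: 0.291
grip_force: 60.2
```

```bash

python3 -m crank '[{"delta_pos":[0,0,-0.2],"twist":0},{"delta_pos":[0,0,-0.5],"twist":0},{"delta_pos":[0,0,-0.7],"twist":0.1},{"delta_pos":[0,0,-0.7],"twist":0.2},{"delta_pos":[0,0,-0.7],"twist":0.3},{"delta_pos":[0,0,-0.7],"twist":0.4},{"delta_pos":[0,0,-0.7],"twist":0.5},{"delta_pos":[0,0,-0.7],"twist":0.6},{"delta_pos":[0,0,-0.7],"twist":0.7},{"delta_pos":[0,0,-0.7],"twist":0.8}]'
python3 -m crank '[{"delta_pos":[0,0,0],"twist":0.1},{"delta_pos":[0,0,0],"twist":0.182},{"delta_pos":[0,0,0],"twist":0.182},{"delta_pos":[0,0,0],"twist":0.182}]'
python3 -c "
from h import *
go(.5793,-.0743,.055,100)
im=viewer.capture('top');cv2.imwrite('pics/t3.png',im[:,:,::-1]);crop(im,190,180,420,320,3.4,'pics/c3.png')"
```

```text
t: 7.78
tcp_pos: [0.5438, 0.0118, 0.0739]
orientation: [-179.9, -0.0, 116.0]
contact_force: [-0.3, -0.8, -1.5]
gripper_width: 0.286
grip_force: 59.3
t: 8.28
tcp_pos: [0.5441, 0.012, 0.0741]
orientation: [-180.0, 0.0, 100.1]
contact_force: [0.7, 0.4, -1.4]
gripper_width: 0.288
grip_force: 59.3
t 8.28 tcp [0.5441 0.012  0.0741] rpy [-180.     0.   100.1] F [ 0.7  0.4 -1.4] w 0.288 q7 -25
go [-0.911  0.195  0.191] twist 0.001
```

View pics/c3.png

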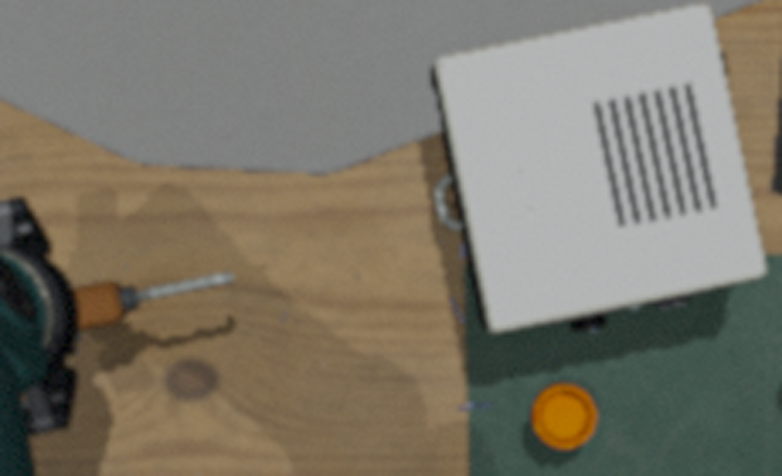

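The hook end is at about (232,278) in the crop, with its rod pointing to the chamber. The loop's outer wire is at about (437,203), spanning (455,178) to (463,228).

```bash
python3 - <<'E'
from h import *
b=lambda cu,cv:(190+cu/3.4,180+cv/3.4)
h=ray("top",*b(231,278),.0955);r=ray("top",*b(135,296),.0955)
print("hook end",h,"rod yaw",np.degrees(np.arctan2(*(h-r)[1::-1])))
X=np.array([np.cos(np.radians(-80)),np.sin(np.radians(-80))]);Y=np.array([-X[1],X[0]])
t=telemetry.observe()["tcp_pos"][:2];print("hook end rel tcp in chamber axes",(h[:2]-t)@X,(h[:2]-t)@Y)
C=np.array([.6217,-.3146])
for n,c in(("outer",(437,203)),("a",(455,178)),("b",(463,228))):
    p=ray("top",*b(*c),.038)[:2];print(n,p,(p-C)@X,(p-C)@Y)
E
```

```text
hook end [ 0.56196232 -0.09679009  0.0955    ] rod yaw -81.08402295375558
hook end rel tcp in chamber axes 0.1102017495322615 -0.001385675891842495
outer [ 0.60505504 -0.21957841] -0.09646836899553933 0.00010823840716848304
a [ 0.6202929  -0.23123904] -0.08233886443469846 0.013089755242109482
b [ 0.58902701 -0.23527464] -0.0837938343368125 -0.018401910682983816
```

```bash

python3 -m crank '[{"delta_pos":[-0.3,0.19,0.2],"twist":0},{"delta_pos":[-0.6,0.19,0.2],"twist":0},{"delta_pos":[-0.9,0.19,0.2],"twist":0},{"delta_pos":[-0.9,0.19,0.2],"twist":0},{"delta_pos":[-0.9,0.19,0.2],"twist":0}]'
python3 -c "
from h import *
go(.5892,-.1304,.0545,100)"
```

```text
t: 8.95
tcp_pos: [0.5785, -0.0726, 0.0542]
orientation: [180.0, -0.1, 100.0]
contact_force: [-0.3, 0.7, -0.6]
gripper_width: 0.293
grip_force: 59.3
t 8.95 tcp [ 0.5785 -0.0726  0.0542] rpy [ 1.8e+02 -1.0e-01  1.0e+02] F [-0.3  0.7 -0.6] w 0.293 q7 -17
go [-0.588  0.005 -0.003] twist 0.000
```

```bash

python3 -m crank '[{"delta_pos":[-0.25,0,0],"twist":0},{"delta_pos":[-0.5,0,0],"twist":0},{"delta_pos":[-0.59,0,0],"twist":0},{"delta_pos":[-0.59,0,0],"twist":0},{"delta_pos":[-0.59,0,0],"twist":0}]'
python3 -c "
from h import *
go(.5892,-.1304,.0345,100)
im=viewer.capture('top');cv2.imwrite('pics/t4.png',im[:,:,::-1]);crop(im,250,190,370,290,5,'pics/c4.png')"
```

```text
t: 9.57
tcp_pos: [0.5888, -0.1294, 0.0544]
orientation: [180.0, -0.1, 100.1]
contact_force: [0.7, 0.9, -1.8]
gripper_width: 0.292
grip_force: 59.3
t 9.57 tcp [ 0.5888 -0.1294  0.0544] rpy [ 1.800e+02 -1.000e-01  1.001e+02] F [ 0.7  0.9 -1.8] w 0.292 q7 -11
go [-0.011  0.002  0.199] twist 0.001
```

View pics/c4.png

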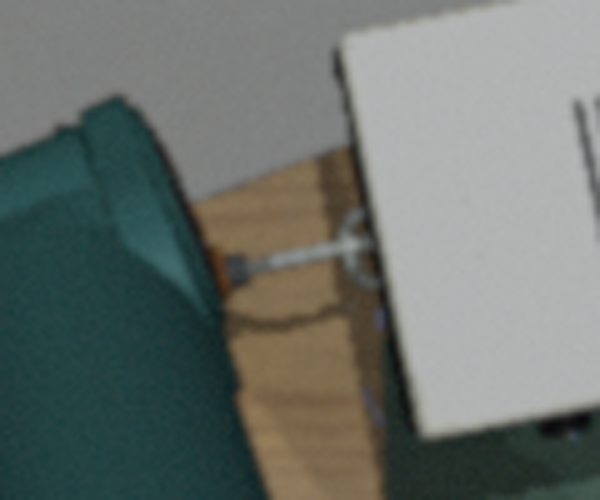

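The rod crosses the loop near its middle, at (355,243) with the loop spanning rows 208 to 285. Next I'll lower the hook and start the pull.

```bash

python3 -m crank '[{"delta_pos":[-0.01,0,0.1],"twist":0},{"delta_pos":[-0.01,0,0.2],"twist":0},{"delta_pos":[-0.01,0,0.2],"twist":0}]'
python3 -m crank '[{"delta_pos":[0.1,0,0],"twist":0},{"delta_pos":[0.2,0,0],"twist":0},{"delta_pos":[0.3,0,0],"twist":0},{"delta_pos":[0.4,0,0],"twist":0},{"delta_pos":[0.5,0,0],"twist":0}]'
```

```text
t: 10.0
tcp_pos: [0.588, -0.1321, 0.0329]
orientation: [-179.9, -0.0, 100.0]
contact_force: [0.7, -0.0, -2.5]
gripper_width: 0.293
grip_force: 59.3
t: 10.62
tcp_pos: [0.5801, -0.0826, 0.0343]
orientation: [-180.0, 0.0, 100.0]
contact_force: [1.0, -2.3, -3.1]
gripper_width: 0.289
grip_force: 59.3
```

```bash

python3 -m crank '[{"delta_pos":[0.15,0,0],"twist":0},{"delta_pos":[0.3,0,0],"twist":0},{"delta_pos":[0.45,0,0],"twist":0},{"delta_pos":[0.6,0,0],"twist":0},{"delta_pos":[0.75,0,0],"twist":0},{"delta_pos":[0.8,0,0],"twist":0},{"delta_pos":[0.85,0,0],"twist":0},{"delta_pos":[0.85,0,0],"twist":0}]'
python3 -m crank '[{"delta_pos":[0.03,0,0],"twist":0},{"delta_pos":[0.05,0,0],"twist":0},{"delta_pos":[0.05,0,0],"twist":0}]'
python3 -c "
from h import *
im=viewer.capture('top');cv2.imwrite('pics/t5.png',im[:,:,::-1])
X=np.array([.1736,-.9848]);print((st()['tcp_pos'][:2]-[.5880,-.1321])@X)"
```

```text
t: 11.62
tcp_pos: [0.5663, 0.0014, 0.0345]
orientation: [179.9, -0.0, 100.0]
contact_force: [-0.2, -0.7, -2.2]
gripper_width: 0.292
grip_force: 59.4
t: 12.0
tcp_pos: [0.5655, 0.0043, 0.0344]
orientation: [180.0, 0.1, 99.9]
contact_force: [2.3, -4.8, -1.5]
gripper_width: 0.289
grip_force: 59.3
t 12.05 tcp [0.5655 0.0043 0.0343] rpy [1.80e+02 1.00e-01 9.99e+01] F [ 2.4 -4.6 -2. ] w 0.290 q7 -26
-0.13826949071264572
```

```bash

python3 -m crank '[{"delta_pos":[0.03,0,0],"twist":0},{"delta_pos":[0.06,0,0],"twist":0},{"delta_pos":[0.06,0,0],"twist":0}]'
python3 -c "
from h import *
im=viewer.capture('top');cv2.imwrite('pics/t5.png',im[:,:,::-1]);crop(im,180,170,420,350,3.3,'pics/c5.png')
X=np.array([.1736,-.9848]);print((st()['tcp_pos'][:2]-[.5880,-.1321])@X)"
```

```text
t: 12.42
tcp_pos: [0.5654, 0.0048, 0.0342]
orientation: [-180.0, 0.4, 99.8]
contact_force: [4.5, -12.2, -4.5]
gripper_width: 0.288
grip_force: 59.1
t 12.47 tcp [0.5654 0.0048 0.0341] rpy [-180.     0.4   99.8] F [  5.6 -13.8  -3.9] w 0.285 q7 -27
-0.138750229452445
```

View pics/c5.png

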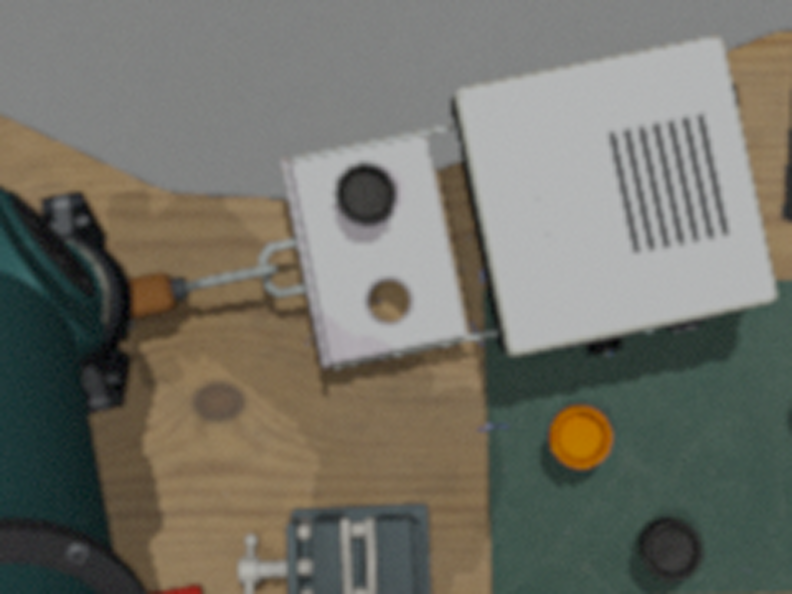

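The tray is out against its stop, since force rose to 14 N with no travel. The empty bore is at about (389,300) in the crop and eyepiece_2 is seated at (366,194). Next I'll unhook, lift, turn the tool and lay it flat.

```bash

python3 -m crank '[{"delta_pos":[-0.1,0,0],"twist":0},{"delta_pos":[-0.15,0,0],"twist":0},{"delta_pos":[-0.15,0,0],"twist":0}]'
python3 -m crank '[{"delta_pos":[0,0,-0.25],"twist":0},{"delta_pos":[0,0,-0.5],"twist":0},{"delta_pos":[0,0,-0.5],"twist":0},{"delta_pos":[0.2,0,-0.5],"twist":0},{"delta_pos":[0.2,0,-0.5],"twist":0}]'
python3 -m crank '[{"delta_pos":[0,0,0],"twist":-0.1},{"delta_pos":[0,0,0],"twist":-0.2},{"delta_pos":[0,0,0],"twist":-0.3},{"delta_pos":[0,0,0],"twist":-0.4},{"delta_pos":[0,0,0],"twist":-0.5},{"delta_pos":[0,0,0],"twist":-0.6},{"delta_pos":[0,0,0],"twist":-0.7},{"delta_pos":[0,0,0],"twist":-0.8},{"delta_pos":[0,0,0],"twist":-0.9},{"delta_pos":[0,0,0],"twist":-0.98}]'
python3 -c "
from h import *
go(.5445,.015,.005,-172)
im=viewer.capture('top');cv2.imwrite('pics/t6.png',im[:,:,::-1])"
```

```text
t: 12.85
tcp_pos: [0.5659, -0.0026, 0.0342]
orientation: [-180.0, -0.1, 100.0]
contact_force: [0.2, 0.3, -1.3]
gripper_width: 0.289
grip_force: 59.5
t: 13.48
tcp_pos: [0.5617, 0.02, 0.0836]
orientation: [-179.9, -0.1, 100.2]
contact_force: [0.1, -0.4, -1.4]
gripper_width: 0.294
grip_force: 59.5
t: 14.72
tcp_pos: [0.5623, 0.0166, 0.0833]
orientation: [180.0, -0.1, -171.6]
contact_force: [0.3, -0.0, -1.1]
gripper_width: 0.286
grip_force: 59.5
t 14.72 tcp [0.5623 0.0166 0.0833] rpy [ 1.800e+02 -1.000e-01 -1.716e+02] F [ 0.3 -0.  -1.1] w 0.286 q7 46
go [0.178 0.011 0.783] twist 0.005
```

```bash

python3 -m crank '[{"delta_pos":[0.18,0,0.3],"twist":0},{"delta_pos":[0.18,0,0.6],"twist":0},{"delta_pos":[0.18,0,0.7],"twist":0},{"delta_pos":[0.18,0,0.75],"twist":0},{"delta_pos":[0.18,0,0.785],"twist":0},{"delta_pos":[0.18,0,0.785],"twist":0},{"delta_pos":[0.18,0,0.785],"twist":0}]'
python3 -c "
from h import *
im=cv2.imread('pics/t6.png');hsv=cv2.cvtColor(im,cv2.COLOR_BGR2HSV).astype(int)
# bore: saturated (wood seen) / dark inside white block
m=np.zeros(im.shape[:2],np.uint8);y0,y1,x0,x1=245,278,282,316
sub=hsv[y0:y1,x0:x1];m[y0:y1,x0:x1]=((sub[:,:,1]>60))*255
cs=cv2.findContours(m,0,1)[0];c=max(cs,key=cv2.contourArea);print(cv2.contourArea(c),cv2.fitEllipse(c),cv2.minEnclosingCircle(c))
e=cv2.fitEllipse(c)
p=ray('top',*e[0],.048);print('bore',p)
X=np.array([.1736,-.9848]);Y=np.array([.9848,.1736]);C=np.array([.6217,-.3146]);print((p[:2]-C)@X,(p[:2]-C)@Y)
n=C-.1485*X-.034*Y;print('nominal',n,proj('top',[*n,.048]))
crop(im[:,:,::-1],270,190,340,290,6,'pics/c6.png')
"
```

```text
t: 15.65
tcp_pos: [0.5456, 0.0138, 0.0063]
orientation: [-180.0, 0.1, -171.9]
contact_force: [0.9, 0.6, -1.4]
gripper_width: 0.287
grip_force: 59.5
89.0 ((297.55914306640625, 260.87225341796875), (10.57401180267334, 10.957070350646973), 7.308437824249268) ((297.5, 260.7727355957031), 5.794433116912842)
bore [ 0.56162232 -0.17439134  0.048     ]
-0.14850697453187076 -0.03482427953554517
nominal [ 0.5624372 -0.1742596] [297.48535532 260.48443956]
```

View pics/c6.png

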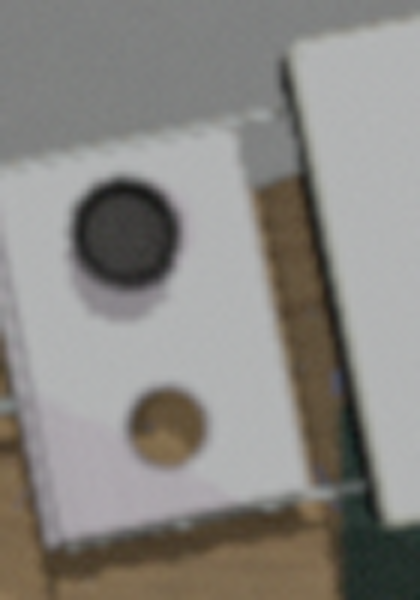

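The bore measures (0.562, -0.174), which matches the nominal geometry to within 1 mm. I'll release the tool now and go to the eyepiece.

```bash

python3 -m crank '[{"delta_pos":[0,0,0.01],"twist":0},{"delta_pos":[0,0,0.015],"twist":0}]'
python3 -m crank '[{"delta_pos":[0,0,0],"twist":0},{"delta_pos":[0,0,0],"twist":0},{"delta_pos":[0,0,0],"twist":0},{"delta_pos":[0,0,0],"twist":0}]' 1
python3 -m crank '[{"delta_pos":[0,0,-0.3],"twist":0},{"delta_pos":[0,0,-0.7],"twist":0},{"delta_pos":[0,0,-1],"twist":0},{"delta_pos":[0,0,-1],"twist":0}]'
python3 -m crank '[{"delta_pos":[0.6,0.6,-0.5],"twist":0.1},{"delta_pos":[0.6,1,-0.5],"twist":0.2},{"delta_pos":[0.6,1,-0.5],"twist":0.3},{"delta_pos":[0.6,1,-0.5],"twist":0.4},{"delta_pos":[0.6,1,-0.5],"twist":0.5},{"delta_pos":[0.6,1,-0.5],"twist":0.6},{"delta_pos":[0.6,1,-0.5],"twist":0.7},{"delta_pos":[0.6,1,-0.5],"twist":0.8},{"delta_pos":[0.6,1,-0.5],"twist":0.9},{"delta_pos":[0.6,1,-0.5],"twist":0.98}]'
python3 -c "
from h import *
go(.3973,-.3454,.13,100)"
```

```text
t: 15.9
tcp_pos: [0.5454, 0.0138, 0.005]
orientation: [-180.0, 0.0, -171.8]
contact_force: [-2.0, -2.2, 8.7]
gripper_width: 0.288
grip_force: 60.7
t: 16.4
tcp_pos: [0.5451, 0.0138, 0.0042]
orientation: [180.0, -0.0, -171.8]
contact_force: [0.2, 0.1, 0.5]
gripper_width: 0.998
grip_force: 0.0
t: 16.9
tcp_pos: [0.5467, 0.0142, 0.1063]
orientation: [-180.0, 0.3, -171.9]
contact_force: [-0.3, -1.4, -0.0]
gripper_width: 1.001
grip_force: 0.0
t: 18.15
tcp_pos: [0.4708, 0.1038, 0.1533]
orientation: [-179.9, 0.0, 99.7]
contact_force: [-0.6, 0.3, -0.3]
gripper_width: 0.997
grip_force: 0.0
t 18.15 tcp [0.4708 0.1038 0.1533] rpy [-179.9    0.    99.7] F [-0.6  0.3 -0.3] w 0.997 q7 -33
go [-4.304 -1.483  0.233] twist -0.003
```

```bash

python3 -m crank '[{"delta_pos":[-0.6,0,0],"twist":0},{"delta_pos":[-1,0,0],"twist":0},{"delta_pos":[-1,0,0],"twist":0}]' >/dev/null
python3 -m crank '[{"delta_pos":[-0.6,-0.2,0],"twist":0},{"delta_pos":[-1,-0.2,0],"twist":0},{"delta_pos":[-1,-0.2,0],"twist":0}]'>/dev/null
python3 -m crank '[{"delta_pos":[-0.6,-0.4,0],"twist":0},{"delta_pos":[-1,-0.4,0],"twist":0},{"delta_pos":[-1,-0.4,0],"twist":0}]'>/dev/null
python3 -m crank '[{"delta_pos":[-0.6,-0.5,0],"twist":0},{"delta_pos":[-1,-0.5,0],"twist":0},{"delta_pos":[-1,-0.5,0],"twist":0}]'>/dev/null
python3 -m crank '[{"delta_pos":[-0.3,-0.38,0.1],"twist":0},{"delta_pos":[-0.3,-0.38,0.2],"twist":0},{"delta_pos":[-0.3,-0.38,0.2],"twist":0},{"delta_pos":[-0.3,-0.38,0.2],"twist":0}]'
python3 -c "
from h import *
s=st();go(.3973,-.3454,.1,100,s);im=viewer.capture('top');cv2.imwrite('pics/t7.png',im[:,:,::-1]);im=viewer.capture('side');cv2.imwrite('pics/s7.png',im[:,:,::-1])
hsv=cv2.cvtColor(cv2.imread('pics/side0.png'),cv2.COLOR_BGR2HSV).astype(int)
m=((hsv[:,:,2]<60)&((hsv[:,:,1]<60)|(hsv[:,:,2]<40))).astype(np.uint8)*255;w=np.zeros_like(m);w[262:292,222:250]=m[262:292,222:250]
c=max(cv2.findContours(w,0,1)[0],key=cv2.contourArea);x,y,a,b=cv2.boundingRect(c);print(x,y,a,b)
print('proj guess rim top centre, base',proj('side',[.3973,-.3454,.049]),proj('side',[.3973,-.3454,0]),'left/right',proj('side',[.3973-.0195,-.3454,.043]),proj('side',[.3973+.0195,-.3454,.043]))
"
```

```text
t: 20.15
tcp_pos: [0.4019, -0.3426, 0.1346]
orientation: [179.9, -0.0, 100.2]
contact_force: [0.9, -0.9, -0.1]
gripper_width: 1.0
grip_force: 0.0
t 20.15 tcp [ 0.4019 -0.3426  0.1346] rpy [179.9  -0.  100.2] F [ 0.9 -0.9 -0.1] w 1.000 q7 20
go [-0.019 -0.051  0.346] twist 0.002
227 274 18 15
proj guess rim top centre, base [233.82553607 272.02121361] [236.08971684 289.16682075] left/right [224.90066783 274.44101002] [243.29631711 273.91205057]
```

```bash
python3 - <<'E'
from h import *
im=cv2.imread("pics/t5.png");g=cv2.resize(cv2.cvtColor(im,cv2.COLOR_BGR2GRAY)[310:360,355:410],None,fx=8,fy=8,interpolation=cv2.INTER_CUBIC)
g=cv2.GaussianBlur(g,(9,9),0)
for p2 in(25,15):
    h=cv2.HoughCircles(g,cv2.HOUGH_GRADIENT,1,100,param1=60,param2=p2,minRadius=62,maxRadius=90)
    if h is not None:
        for c in h[0][:2]:
            u,v=355+(c[0]+.5)/8-.5,310+(c[1]+.5)/8-.5;print(u,v,c[2]/8,ray("top",u,v,.045))
cv2.imwrite("pics/e8.png",np.hstack([cv2.convertScaleAbs(g,alpha=2.0),cv2.cvtColor(cv2.resize(im[310:360,355:410],None,fx=8,fy=8),cv2.COLOR_BGR2GRAY)*0])[:, :440])
E
```

```text
(no output)
```

View pics/e8.png

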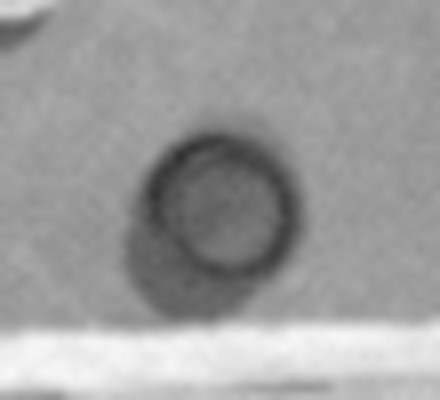

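The rim spans columns 147 to 302 and rows 130 to 280 in the crop, so it is centred at pixel (382.6, 335.2). The lobe below it is shadow, which biased the earlier fit.

```bash
python3 - <<'E'
from h import *
p=ray("top",382.6,335.2,.047);print(p,proj("side",[p[0],p[1],.043]))
go(p[0],p[1],.1,100)
E
```

```text
[ 0.40172805 -0.34705015  0.047     ] [236.12533516 274.61453156]
t 20.25 tcp [ 0.4016 -0.3435  0.1348] rpy [179.9   0.  100.1] F [-0.5  0.  -0.3] w 1.006 q7 20
go [-0.035 -0.005  0.348] twist 0.001
```

```bash

python3 -m crank '[{"delta_pos":[-0.035,-0.005,0.3],"twist":0},{"delta_pos":[-0.035,-0.005,0.6],"twist":0},{"delta_pos":[-0.035,-0.005,0.8],"twist":0},{"delta_pos":[-0.035,-0.005,0.9],"twist":0},{"delta_pos":[-0.035,-0.005,0.9],"twist":0}]'
python3 -m crank '[{"delta_pos":[0,0,0.15],"twist":0},{"delta_pos":[0,0,0.22],"twist":0},{"delta_pos":[0,0,0.22],"twist":0}]'
python3 -m crank '[{"delta_pos":[0,0,0],"twist":0},{"delta_pos":[0,0,0],"twist":0},{"delta_pos":[0,0,0],"twist":0},{"delta_pos":[0,0,0],"twist":0},{"delta_pos":[0,0,0],"twist":0}]' 0
```

```text
t: 20.88
tcp_pos: [0.4006, -0.348, 0.0442]
orientation: [-180.0, -0.0, 100.0]
contact_force: [0.2, -1.0, 0.8]
gripper_width: 1.001
grip_force: 0.0
t: 21.25
tcp_pos: [0.3999, -0.3482, 0.0218]
orientation: [-180.0, -0.0, 100.0]
contact_force: [0.2, 0.1, 0.7]
gripper_width: 1.0
grip_force: 0.0
t: 21.88
tcp_pos: [0.4002, -0.3486, 0.0227]
orientation: [-180.0, 0.0, 100.0]
contact_force: [-1.3, 0.0, 5.9]
gripper_width: 0.425
grip_force: 59.6
```

```bash

python3 -m crank '[{"delta_pos":[0,0,-0.2],"twist":0},{"delta_pos":[0,0,-0.5],"twist":0},{"delta_pos":[0,0,-0.8],"twist":0},{"delta_pos":[0,0,-1],"twist":0},{"delta_pos":[0,0,-1],"twist":0}]'
python3 -m crank '[{"delta_pos":[0,0,-0.35],"twist":0},{"delta_pos":[0,0,-0.35],"twist":0}]'
python3 -c "
from h import *
go(.5622,-.1756,.115,100)
im=viewer.capture('side');cv2.imwrite('pics/s9.png',im[:,:,::-1])"
```

```text
t: 22.5
tcp_pos: [0.4011, -0.349, 0.1233]
orientation: [179.9, 0.1, 99.9]
contact_force: [0.5, 0.6, -0.8]
gripper_width: 0.428
grip_force: 60.1
t: 22.75
tcp_pos: [0.4013, -0.3489, 0.158]
orientation: [179.9, 0.1, 100.0]
contact_force: [-0.3, -0.7, -0.5]
gripper_width: 0.428
grip_force: 60.2
t 22.75 tcp [ 0.4013 -0.3489  0.158 ] rpy [1.799e+02 1.000e-01 1.000e+02] F [-0.3 -0.7 -0.5] w 0.428 q7 21
go [1.429 1.884 0.43 ] twist -0.001
```

```bash

python3 -m crank '[{"delta_pos":[0.2,0.3,0],"twist":0},{"delta_pos":[0.4,0.6,0],"twist":0},{"delta_pos":[0.7,0.95,0],"twist":0},{"delta_pos":[0.7,0.95,0],"twist":0}]'
python3 -m crank '[{"delta_pos":[0.3,0.3,0],"twist":0},{"delta_pos":[0.6,0.6,0],"twist":0},{"delta_pos":[0.73,0.93,0.2],"twist":0},{"delta_pos":[0.73,0.93,0.43],"twist":0},{"delta_pos":[0.73,0.93,0.43],"twist":0},{"delta_pos":[0.73,0.93,0.43],"twist":0}]'
python3 -c "
from h import *
go(.5622,-.1756,.075,100)
im=viewer.capture('top');cv2.imwrite('pics/t10.png',im[:,:,::-1])"
```

```text
t: 23.3
tcp_pos: [0.4842, -0.2584, 0.1561]
orientation: [179.9, -0.2, 100.4]
contact_force: [0.2, -1.1, -1.3]
gripper_width: 0.425
grip_force: 60.3
t: 24.05
tcp_pos: [0.5597, -0.176, 0.1138]
orientation: [-179.9, -0.0, 99.9]
contact_force: [-0.0, -0.2, -0.0]
gripper_width: 0.427
grip_force: 60.3
t 24.05 tcp [ 0.5597 -0.176   0.1138] rpy [-179.9   -0.    99.9] F [-0.  -0.2 -0. ] w 0.427 q7 -3
go [-0.     0.026  0.388] twist -0.001
```

```bash

python3 -m crank '[{"delta_pos":[0,0.025,0.2],"twist":0},{"delta_pos":[0,0.025,0.38],"twist":0},{"delta_pos":[0,0.025,0.38],"twist":0},{"delta_pos":[0,0.025,0.38],"twist":0}]'
python3 -c "
from h import *
go(.5622,-.1756,.0527,100)"
```

```text
t: 24.6
tcp_pos: [0.5631, -0.1745, 0.076]
orientation: [-180.0, -0.0, 100.0]
contact_force: [-0.1, -0.1, -2.1]
gripper_width: 0.425
grip_force: 60.3
t 24.60 tcp [ 0.5631 -0.1745  0.076 ] rpy [-180.   -0.  100.] F [-0.1 -0.1 -2.1] w 0.425 q7 -6
go [-0.01  -0.011  0.233] twist -0.000
```

```bash

python3 -m crank '[{"delta_pos":[-0.01,-0.007,0.03],"twist":0},{"delta_pos":[-0.01,-0.007,0.06],"twist":0},{"delta_pos":[-0.01,-0.007,0.09],"twist":0},{"delta_pos":[-0.01,-0.007,0.12],"twist":0}]'
python3 -c "
from h import *
go(.5622,-.1756,.0527,100)"
```

```text
t: 25.1
tcp_pos: [0.5627, -0.1757, 0.0642]
orientation: [180.0, 0.0, 100.0]
contact_force: [0.1, 0.5, -0.7]
gripper_width: 0.425
grip_force: 60.3
t 25.10 tcp [ 0.5627 -0.1757  0.0642] rpy [180.   0. 100.] F [ 0.1  0.5 -0.7] w 0.425 q7 -6
go [ 0.002 -0.005  0.115] twist -0.000
```

The tube is in the bore with no side force, so I'll keep lowering to the shoulder.

```bash

python3 -m crank '[{"delta_pos":[0,0,0.04],"twist":0},{"delta_pos":[0,0,0.07],"twist":0},{"delta_pos":[0,0,0.1],"twist":0},{"delta_pos":[0,0,0.115],"twist":0},{"delta_pos":[0,0,0.115],"twist":0}]'
```

```text
t: 25.72
tcp_pos: [0.5626, -0.1757, 0.0527]
orientation: [-180.0, -0.0, 100.0]
contact_force: [0.2, -0.2, -0.9]
gripper_width: 0.425
grip_force: 60.3
```

```bash

python3 -m crank '[{"delta_pos":[0,0,0.01],"twist":0},{"delta_pos":[0,0,0.015],"twist":0},{"delta_pos":[0,0,0.015],"twist":0}]'
```

```text
t: 26.1
tcp_pos: [0.5626, -0.1758, 0.0513]
orientation: [-180.0, 0.0, 100.0]
contact_force: [-0.0, 0.6, -0.5]
gripper_width: 0.428
grip_force: 60.3
```

```bash

python3 -m crank '[{"delta_pos":[0,0,0.01],"twist":0},{"delta_pos":[0,0,0.02],"twist":0},{"delta_pos":[0,0,0.02],"twist":0}]'
```

```text
t: 26.48
tcp_pos: [0.5628, -0.1758, 0.0504]
orientation: [-180.0, 0.1, 100.0]
contact_force: [-2.3, 0.2, 7.9]
gripper_width: 0.429
grip_force: 60.6
```

Contact at the expected depth means it is seated. I'll open partway because the neighbour is close, then lift.

```bash

python3 -m crank '[{"delta_pos":[0,0,0],"twist":0},{"delta_pos":[0,0,0],"twist":0},{"delta_pos":[0,0,0],"twist":0}]' 0.58
python3 -m crank '[{"delta_pos":[0,0,-0.1],"twist":0},{"delta_pos":[0,0,-0.3],"twist":0},{"delta_pos":[0,0,-0.6],"twist":0},{"delta_pos":[0,0,-1],"twist":0},{"delta_pos":[0,0,-1],"twist":0}]'
python3 -c "
from h import *
go(.5451,.0138,.15,8.4)
"
```

```text
t: 26.85
tcp_pos: [0.5626, -0.1757, 0.0491]
orientation: [-180.0, -0.0, 100.0]
contact_force: [-0.1, 0.4, -0.1]
gripper_width: 0.583
grip_force: 0.0
t: 27.48
tcp_pos: [0.5656, -0.1759, 0.1539]
orientation: [179.6, 0.2, 100.0]
contact_force: [-0.2, 1.4, -1.4]
gripper_width: 0.582
grip_force: 0.0
t 27.48 tcp [ 0.5656 -0.1759  0.1539] rpy [179.6   0.2 100. ] F [-0.2  1.4 -1.4] w 0.582 q7 -1
go [1.904 0.126 0.039] twist 1.017
```

```bash

python3 -m crank '[{"delta_pos":[0.5,0.06,0],"twist":0},{"delta_pos":[0.95,0.06,0],"twist":0},{"delta_pos":[0.95,0.06,0],"twist":0}]' 1 >/dev/null
python3 -m crank '[{"delta_pos":[0.5,0.06,0],"twist":0.1},{"delta_pos":[0.95,0.06,0],"twist":0.2},{"delta_pos":[0.95,0.06,0],"twist":0.3},{"delta_pos":[0.95,0.06,0],"twist":0.4},{"delta_pos":[0.95,0.06,0],"twist":0.5},{"delta_pos":[0.95,0.06,0],"twist":0.6},{"delta_pos":[0.95,0.06,0],"twist":0.7},{"delta_pos":[0.95,0.06,0],"twist":0.8},{"delta_pos":[0.95,0.06,0],"twist":0.9},{"delta_pos":[0.95,0.06,0],"twist":1.0}]'
python3 -c "
from h import *
go(.5451,.0138,.05,8.4)
im=viewer.capture('top');cv2.imwrite('pics/t11.png',im[:,:,::-1]);crop(im,180,180,340,340,3.7,'pics/c11.png')
"
```

```text
t: 29.1
tcp_pos: [0.5415, 0.0124, 0.1493]
orientation: [180.0, 0.0, 9.6]
contact_force: [0.9, -0.6, 0.6]
gripper_width: 1.002
grip_force: 0.0
t 29.10 tcp [0.5415 0.0124 0.1493] rpy [180.    0.    9.6] F [ 0.9 -0.6  0.6] w 1.002 q7 -91
go [ 0.037 -0.008  0.993] twist 0.013
```

View pics/c11.png

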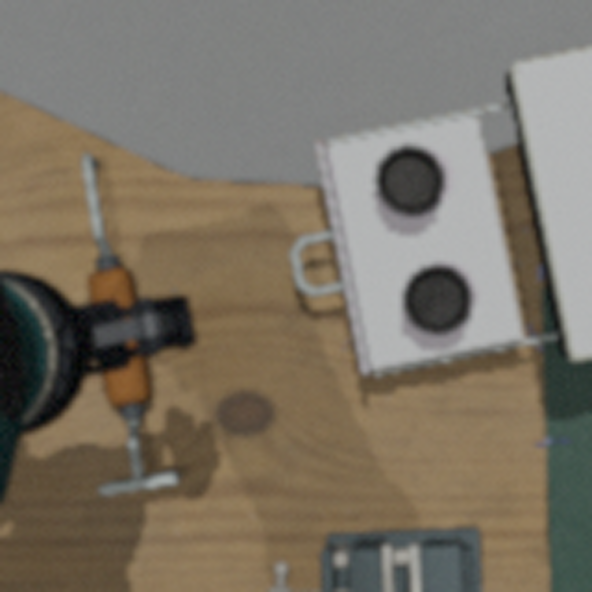

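Both eyepieces are seated with equal rims, at (410,180) and (437,299), and the tool lies flat under the gripper. Next I'll re-grip it the other way round.

```bash

python3 -m crank '[{"delta_pos":[0.037,-0.008,0.4],"twist":0.013},{"delta_pos":[0.037,-0.008,0.8],"twist":0.013},{"delta_pos":[0.037,-0.008,1.0],"twist":0.013},{"delta_pos":[0.037,-0.008,1.0],"twist":0.013},{"delta_pos":[0.037,-0.008,1.0],"twist":0.013}]'
python3 -m crank '[{"delta_pos":[0,0,0.25],"twist":0},{"delta_pos":[0,0,0.4],"twist":0},{"delta_pos":[0,0,0.445],"twist":0},{"delta_pos":[0,0,0.445],"twist":0}]'
python3 -m crank '[{"delta_pos":[0,0,0],"twist":0},{"delta_pos":[0,0,0],"twist":0},{"delta_pos":[0,0,0],"twist":0},{"delta_pos":[0,0,0],"twist":0},{"delta_pos":[0,0,0],"twist":0},{"delta_pos":[0,0,0],"twist":0}]' 0
```

```text
t: 29.78
tcp_pos: [0.5457, 0.0146, 0.05]
orientation: [180.0, -0.1, 8.8]
contact_force: [0.5, -1.2, -0.1]
gripper_width: 0.996
grip_force: 0.0
t: 30.28
tcp_pos: [0.5453, 0.0149, 0.005]
orientation: [180.0, -0.0, 8.8]
contact_force: [0.1, 0.2, 0.6]
gripper_width: 0.996
grip_force: 0.0
t: 31.02
tcp_pos: [0.5455, 0.0149, 0.0053]
orientation: [180.0, -0.0, 8.8]
contact_force: [1.0, 0.1, 6.0]
gripper_width: 0.29
grip_force: 60.7
```

```bash

python3 -m crank '[{"delta_pos":[0,0,-0.3],"twist":0},{"delta_pos":[0,0.1,-0.6],"twist":0},{"delta_pos":[0,0.3,-0.8],"twist":-0.1},{"delta_pos":[0,0.3,-0.8],"twist":-0.2},{"delta_pos":[0,0.3,-0.8],"twist":-0.3},{"delta_pos":[0,0.3,-0.8],"twist":-0.4},{"delta_pos":[0,0.3,-0.8],"twist":-0.5},{"delta_pos":[0,0.3,-0.8],"twist":-0.6},{"delta_pos":[0,0.3,-0.8],"twist":-0.7},{"delta_pos":[0,0.3,-0.8],"twist":-0.8}]'
python3 -m crank '[{"delta_pos":[0,0,0],"twist":-0.1},{"delta_pos":[0,0,0],"twist":-0.2},{"delta_pos":[0,0,0],"twist":-0.213},{"delta_pos":[0,0,0],"twist":-0.213}]'
python3 -c "
from h import *
go(.5701,-.0221,.0345,100)
im=viewer.capture('top');cv2.imwrite('pics/t12.png',im[:,:,::-1])
hsv=cv2.cvtColor(im,cv2.COLOR_RGB2HSV).astype(int)
h=.085+.0195 if 0 else 0
"
```

```text
t: 32.28
tcp_pos: [0.549, -0.0149, 0.0843]
orientation: [-179.9, 0.0, 81.1]
contact_force: [-0.6, -0.4, -1.9]
gripper_width: 0.29
grip_force: 59.9
t: 32.78
tcp_pos: [0.5493, -0.0149, 0.0845]
orientation: [-180.0, -0.0, 99.8]
contact_force: [0.1, -0.2, -2.0]
gripper_width: 0.29
grip_force: 59.9
t 32.77 tcp [ 0.5493 -0.0149  0.0845] rpy [-180.    -0.    99.8] F [ 0.1 -0.2 -2. ] w 0.290 q7 -26
go [-0.107  0.192  0.5  ] twist -0.002
```

```bash

python3 -m crank '[{"delta_pos":[-0.08,0.19,0],"twist":0},{"delta_pos":[-0.08,0.19,0.2],"twist":0},{"delta_pos":[-0.08,0.19,0.4],"twist":0},{"delta_pos":[-0.08,0.19,0.5],"twist":0},{"delta_pos":[-0.08,0.19,0.5],"twist":0},{"delta_pos":[-0.08,0.19,0.5],"twist":0}]'
python3 -c "
from h import *
go(.5950,-.1629,.0345,100)
im=viewer.capture('top');cv2.imwrite('pics/t13.png',im[:,:,::-1])
m=(im.min(2)>110).astype(np.uint8);m[:, :245]=0
X=np.array([.1736,-.9848]);Y=np.array([.9848,.1736]);C=np.array([.6217,-.3146])
# sample along foot's expected height: brightness profile along chamber x at foot row, z=.0635
g=im.mean(2)
for x in range(-240,-180,4):
    print(x,[int(g[tuple(np.round(proj('top',[*(C+x/1000*X+y/1000*Y),.063])[::-1]).astype(int))]) for y in (-24,-18,-10,10,18,24)])
"
```

```text
t: 33.58
tcp_pos: [0.5698, -0.019, 0.0349]
orientation: [180.0, -0.0, 100.0]
contact_force: [0.3, 0.5, -1.2]
gripper_width: 0.293
grip_force: 59.9
t 33.58 tcp [ 0.5698 -0.019   0.0349] rpy [180.  -0. 100.] F [ 0.3  0.5 -1.2] w 0.293 q7 -28
go [-1.461e+00 -1.000e-03  4.000e-03] twist -0.000
-240 [102, 59, 108, 106, 103, 98]
-236 [93, 68, 108, 104, 100, 98]
-232 [91, 68, 107, 108, 99, 102]
-228 [89, 68, 105, 109, 97, 103]
-224 [80, 67, 96, 107, 98, 107]
-220 [58, 62, 126, 123, 96, 105]
-216 [71, 127, 121, 122, 125, 118]
-212 [87, 132, 136, 143, 148, 110]
-208 [103, 105, 99, 105, 103, 108]
-204 [106, 126, 104, 95, 107, 104]
-200 [88, 113, 84, 84, 81, 71]
-196 [141, 123, 115, 138, 156, 137]
-192 [149, 144, 146, 157, 156, 147]
-188 [165, 171, 167, 176, 174, 178]
-184 [169, 169, 171, 179, 179, 179]
```

```bash

python3 -m crank '[{"delta_pos":[-0.1,0,0],"twist":0},{"delta_pos":[-0.2,0,0],"twist":0},{"delta_pos":[-0.3,0,0],"twist":0},{"delta_pos":[-0.4,0,0],"twist":0},{"delta_pos":[-0.5,0,0],"twist":0},{"delta_pos":[-0.6,0,0],"twist":0},{"delta_pos":[-0.7,0,0],"twist":0},{"delta_pos":[-0.8,0,0],"twist":0},{"delta_pos":[-0.9,0,0],"twist":0},{"delta_pos":[-1,0,0],"twist":0}]'
python3 -m crank '[{"delta_pos":[-0.1,0,0],"twist":0},{"delta_pos":[-0.2,0,0],"twist":0},{"delta_pos":[-0.3,0,0],"twist":0},{"delta_pos":[-0.38,0,0],"twist":0},{"delta_pos":[-0.41,0,0],"twist":0},{"delta_pos":[-0.44,0,0],"twist":0},{"delta_pos":[-0.44,0,0],"twist":0}]'
python3 -c "
from h import *
go(.5950,-.1629,.0345,100)"
```

```text
t: 34.88
tcp_pos: [0.5873, -0.1184, 0.0348]
orientation: [180.0, -0.0, 100.0]
contact_force: [1.2, 3.6, -0.5]
gripper_width: 0.284
grip_force: 59.9
t: 35.75
tcp_pos: [0.5936, -0.1583, 0.0347]
orientation: [-179.9, -0.2, 100.1]
contact_force: [-1.7, 5.9, -0.5]
gripper_width: 0.288
grip_force: 60.1
t 35.75 tcp [ 0.5936 -0.1583  0.0347] rpy [-179.9   -0.2  100.1] F [-1.7  5.9 -0.5] w 0.288 q7 -13
go [-0.048  0.006  0.002] twist 0.001
```

```bash

python3 -m crank '[{"delta_pos":[-0.03,0,0],"twist":0},{"delta_pos":[-0.05,0,0],"twist":0},{"delta_pos":[-0.05,0,0],"twist":0}]'
python3 -m crank '[{"delta_pos":[-0.03,0,0],"twist":0},{"delta_pos":[-0.05,0,0],"twist":0},{"delta_pos":[-0.05,0,0],"twist":0}]'
```

```text
t: 36.12
tcp_pos: [0.5935, -0.1584, 0.0347]
orientation: [-179.9, -0.5, 100.2]
contact_force: [-3.1, 12.0, 1.7]
gripper_width: 0.288
grip_force: 60.3
t: 36.5
tcp_pos: [0.5935, -0.1584, 0.0347]
orientation: [-179.9, -0.8, 100.3]
contact_force: [-4.7, 19.2, 3.7]
gripper_width: 0.291
grip_force: 60.5
```

```bash

python3 -m crank '[{"delta_pos":[0.1,0,0],"twist":0},{"delta_pos":[0.2,0,0],"twist":0},{"delta_pos":[0.4,0,0],"twist":0},{"delta_pos":[0.7,0,0],"twist":0},{"delta_pos":[1,0,0],"twist":0},{"delta_pos":[1,0,0],"twist":0}]'
python3 -m crank '[{"delta_pos":[0.3,0,-0.2],"twist":0},{"delta_pos":[0.6,0,-0.5],"twist":0.1},{"delta_pos":[0.6,0,-0.5],"twist":0.2},{"delta_pos":[0.6,0,-0.5],"twist":0.3},{"delta_pos":[0.6,0,-0.5],"twist":0.4},{"delta_pos":[0.6,0,-0.5],"twist":0.5},{"delta_pos":[0.6,0,-0.5],"twist":0.6},{"delta_pos":[0.6,0,-0.5],"twist":0.7},{"delta_pos":[0.6,0,-0.5],"twist":0.8},{"delta_pos":[0.6,0,-0.5],"twist":0.9}]'
python3 -m crank '[{"delta_pos":[0,0,0],"twist":0.1},{"delta_pos":[0,0,0],"twist":0.11},{"delta_pos":[0,0,0],"twist":0.11}]'
python3 -c "
from h import *
go(.5455,.0149,.0063,8.8)
im=viewer.capture('top')[:,:,::-1].copy();cv2.imwrite('pics/t14.png',im);a=cv2.imread('pics/top0.png')
d=cv2.absdiff(a,im).max(2)
print('diff loop/mouth region',d[215:260,308:345].max(),d[215:260,308:345].mean(),'ctrl',d[190:210,340:400].max(),'shift',cv2.phaseCorrelate(np.float32(a[220:256,310:324].mean(2)),np.float32(im[220:256,310:324].mean(2))))
"
```

```text
t: 37.25
tcp_pos: [0.5788, -0.0686, 0.0352]
orientation: [180.0, -0.1, 100.3]
contact_force: [1.2, 0.3, -1.2]
gripper_width: 0.29
grip_force: 59.9
t: 38.5
tcp_pos: [0.5689, -0.0131, 0.0856]
orientation: [180.0, -0.1, 18.6]
contact_force: [0.8, 0.3, -1.2]
gripper_width: 0.288
grip_force: 59.8
t: 38.88
tcp_pos: [0.5689, -0.0132, 0.0852]
orientation: [180.0, -0.0, 9.2]
contact_force: [0.8, 0.2, -1.4]
gripper_width: 0.289
grip_force: 59.8
t 38.88 tcp [ 0.5689 -0.0132  0.0852] rpy [180.   -0.    9.2] F [ 0.8  0.2 -1.4] w 0.289 q7 -91
go [-0.186 -0.315  0.789] twist 0.004
diff loop/mouth region 15 10.23003003003003 ctrl 15 shift ((0.5367859087680342, 0.03986108920426901), 0.996095582290932)
```

The loop and mouth region matches the initial picture, so the tray is home. Next I'll lay the tool down.

```bash

python3 -m crank '[{"delta_pos":[-0.19,-0.31,0],"twist":0},{"delta_pos":[-0.19,-0.31,0.3],"twist":0},{"delta_pos":[-0.19,-0.31,0.6],"twist":0},{"delta_pos":[-0.19,-0.31,0.7],"twist":0},{"delta_pos":[-0.19,-0.31,0.76],"twist":0},{"delta_pos":[-0.19,-0.31,0.79],"twist":0},{"delta_pos":[-0.19,-0.31,0.795],"twist":0},{"delta_pos":[-0.19,-0.31,0.795],"twist":0}]'
```

```text
t: 39.92
tcp_pos: [0.5455, 0.0142, 0.0058]
orientation: [180.0, -0.1, 9.1]
contact_force: [1.1, 1.1, -1.7]
gripper_width: 0.293
grip_force: 59.9
```

```bash

python3 -m crank '[{"delta_pos":[0,0,0.01],"twist":0},{"delta_pos":[0,0,0.012],"twist":0}]'
python3 -m crank '[{"delta_pos":[0,0,0],"twist":0},{"delta_pos":[0,0,0],"twist":0},{"delta_pos":[0,0,0],"twist":0},{"delta_pos":[0,0,0],"twist":0}]' 1
python3 -m crank '[{"delta_pos":[0,0,-0.3],"twist":0},{"delta_pos":[0,0,-0.7],"twist":0},{"delta_pos":[0,0,-1],"twist":0},{"delta_pos":[0,0,-1],"twist":0},{"delta_pos":[0,0,-1],"twist":0}]'
python3 -m crank '[{"delta_pos":[-0.6,0,-0.5],"twist":0},{"delta_pos":[-0.6,0,-0.8],"twist":0},{"delta_pos":[-0.6,0,-0.8],"twist":0},{"delta_pos":[-0.6,0,-0.8],"twist":0}]'
python3 - <<'E'
from h import *
st();im=viewer.capture('top')[:,:,::-1].copy();cv2.imwrite('pics/t15.png',im);a=cv2.imread('pics/top0.png')
d=cv2.absdiff(cv2.GaussianBlur(a,(3,3),0),cv2.GaussianBlur(im,(3,3),0)).max(2)
n,l,s,c=cv2.connectedComponentsWithStats((d[:360]>28).astype(np.uint8))
for i in range(1,n):
    if s[i,4]>15:print(s[i],c[i].round())
hsv=cv2.cvtColor(im,cv2.COLOR_BGR2HSV).astype(int);m=((hsv[:,:,1]>140)&(hsv[:,:,2]>60)).astype(np.uint8);m[:,:190]=0;m[:,240:]=0;m[:235]=0;m[310:]=0
n,l,s,c=cv2.connectedComponentsWithStats(m)
for i in range(1,n):
    if s[i,4]>15:print('handle',s[i],c[i])
E
```

```text
t: 40.17
tcp_pos: [0.5455, 0.0142, 0.0053]
orientation: [180.0, -0.1, 9.1]
contact_force: [-2.4, 0.1, 8.7]
gripper_width: 0.288
grip_force: 61.1
t: 40.67
tcp_pos: [0.5451, 0.0142, 0.004]
orientation: [-180.0, 0.0, 9.1]
contact_force: [-0.0, -0.1, -1.0]
gripper_width: 1.002
grip_force: 0.0
t: 41.3
tcp_pos: [0.5446, 0.0141, 0.1036]
orientation: [-180.0, 0.1, 9.1]
contact_force: [-0.4, -0.3, 0.6]
gripper_width: 0.999
grip_force: 0.0
t: 41.8
tcp_pos: [0.4856, 0.0048, 0.1831]
orientation: [-180.0, 0.1, 9.1]
contact_force: [-0.7, -0.2, -0.4]
gripper_width: 0.999
grip_force: 0.0
t 41.80 tcp [0.4856 0.0048 0.1831] rpy [-1.8e+02  1.0e-01  9.1e+00] F [-0.7 -0.2 -0.4] w 0.999 q7 -92
[  96  285  146   75 7525] [163. 326.]
[142 298   5   9  30] [144. 303.]
[372 326  21  23 368] [381. 337.]
handle [204 253  17  37 414] [211.79468599 270.63043478]
```

The only changes from the start picture are the arm and the spot the eyepiece left. The loop is back at home and the tool is lying flat, so I'm handing in.

```bash
python3 -c "
from cell import order
print(order.hand_in())"
```

```text
the job is handed in; nothing more can be done
None
```

I handed the job in at about 42 s: eyepiece_1 is seated beside eyepiece_2, the tray is pushed fully home, the tool is lying flat, and the last top view shows nothing else on the bench moved; the hand-in gave no verdict.

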